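# Start the adapter's clamping screw without crossing its thread

### The arm

A 6-joint arm with a two-finger parallel gripper is mounted at the origin on the work surface. World frame = base frame: x ahead of the robot, y to its left, z up, the work surface at z = 0. Lengths are in m, angles in rad, forces in N, time in s.
With the tool pointing down it reaches from about 0.35 to 0.725 m from the base axis. Payload 4.3 kg.
Tool frame: the origin (TCP) lies midway between the tips of the shut fingers; the grasp point (between the pads) lies 19 mm behind it; z points along the fingers, y is the direction in which the jaws open and shut (so a half turn about z gives the same grasp; the last joint's range is limited). The gripper opens to 85 mm and grips with 20 to 120 N. Pads are 22 mm wide; open, the fingers measure 114 mm over their backs; the gripper's body (76 mm by 85 mm) begins 54 mm behind the grasp point. The pads swing forward as they close: fully open they stand 13 mm farther back than shut.
Start: joints at [1.168, 0.377, 0.081, 1.274, 0, 1.46], TCP at [0.166, 0.551, 0.231] pointing down, gripper open.
Joint ranges: [-2.72, 2.72], [-0.84, 1.66], [-1.02, 1.22], [-1.77, 2.12], [-1.37, 1.28], [-3.14, 3.14]. Speed limits (rad/s): [2.57, 2.57, 3.14, 3.14, 3.14, 3.14].

### API

Orientations are given as a unit quaternion [x, y, z, w].
In Python, from station import ctrl, imaging, nets gives the robot as it stands.
- The arm moves only by the tool servo_tool, never from a script. Its argument "targets" is a list that holds one entry, the list of rows, each a list of 6 numbers: the shift along the tool's x, y, z in units of 30 mm (1.0 is 30 mm), then the turn, a rotation vector about the tool's x, y, z in units of 5 degrees (1.0 is 5 degrees). A call has 1 to 10 rows; each row shifts and turns the commanded pose from where the row before left it, along the tool's axes as they then stand; what a row does not reach is not made up. A row lasts 1/12 s, in which the tool goes at most 41.7 mm and 7.16 degrees, less where a joint would pass 70% of its speed; a pose out of reach is approached as far as the arm can. A call is refused whole if a number of a shift passes 1 or a number of a turn 1, either way. A call with a gripper value outside its range is refused whole. "fingers" is the finger opening in mm, from 0 to 85.4, set as the call begins (left out, the last holds). The fingers move at their own pace and stop on an object; the grip force is fixed at half the most. Time passes only in rows, so rows that do not move let the fingers close. It gives the time, the measured TCP pose, the force and the opening at its end, in the units of the state.
- ctrl.sense(): the state, without advancing time (a new reading comes with each control period).
- imaging.grab_frame(name): name is "scene" or "top" or "wrist"; returns the picture (480x640x3 uint8, red, green, blue); there is no depth.
- imaging.camera_model(name): a dict with "fx", "fy", "cx", "cy" (pixels), "xyz" and "attitude" of the camera in the world. Camera axes: x right, y down, z forward; pixel columns grow to the right and rows downward; lengths in m; the calibration is good to about 2 mm. The wrist camera is an equidistant fisheye: a pixel r from the principal point sees the ray r / f radians off the axis. A picture is of the moment at which its call begins: read the wrist's pose just before it. camera_model takes no time and is no camera call; for the wrist camera it gives the pose at the moment of the call.
- ctrl.hand_in(): hands the job in, once; it reports no verdict.
Trained networks look in the newest picture that a camera, given by its name, has taken for a name from the list of things; names that differ only in an ending like _2 or _b are one class to them, and where a whole thing is asked for, a point or a joint stands for the part that bears it (a point fixed in the world has none). Each returns a list of dicts, best first, with "confidence" (0 to 1); they miss things now and then, are a little off and sometimes report something else, mostly with a low value. They report only what shows in the picture. A call takes as long as a camera call. They do not tell look-alikes from the thing itself.
- nets.find_in(camera, target): "location" ([row, column] in pixels, amid what is visible of it).
- nets.masks_of(camera, target): "region" (480x640 bool, what is visible of it) and "location" ([row, column] in pixels, amid what is visible of it).
The state is a dict: "time": time; "joint_positions": joint angles; "dq": joint speeds; "effort": joint torques, N m; "eef_pos": TCP position; "eef_rot": TCP orientation; "wrist_force": force on the tool from outside, world axes, zero at the start; "torque": the same for the moment, N m; "width": opening from 0.0 (shut) to 1.0 (fully open).
Only numpy, scipy, OpenCV 4.12 (cv2) and the standard library are available. Lean on these libraries where they do the work, as an engineer would, in place of code of your own. Each camera call takes 0.05 s, during which the arm holds its last target. There are 200 camera calls.

### The job

The blue-knobbed clamping screw of the black sample adapter stands loose on the start of its thread. Start it without crossing the thread: turn it backward (counter-clockwise seen from above) until it drops, then turn it forward (clockwise) one full turn, and finish while still gripping the knob, holding the screw at rest there. Leave the tube rack, the green slide case and the amber jar where they stand.

Things in the scene. Friction and masses are not known exactly. Their poses are not given: they have to be found in the camera images.
- adapter: Black sample adapter, fixed to the bench: base plate 190 x 150 x 15 mm with a round steel boss 44 mm across, in which the screw stands. Origin: on the screw's upright axis, at bench height; z up. The plate reaches from x = -65 to +125 mm and y = -75 to +75 mm; everything on it other than the boss and the screw is lower than 45 mm.
- boss_top (a point): Centre of the top of the threaded boss, on the screw's axis, 55 mm above the bench. The right-hand thread hidden in it rises 8 mm a turn; its spiral start is a ramp that ends in an 8 mm step down: the thread drop.
- screw: Upright captive thumb screw: round ribbed blue knob, 36 mm across, 24 mm high, on a 15 mm steel shank; a white line on the knob's top runs outward along its x axis. It only turns and moves up and down. Origin on the axis, at bench height when screw_lift is 0; then the knob spans 79 to 103 mm above it, its underside 24 mm above the boss.
- knob_center (a point): Centre of the blue knob, on the screw's axis: 91 mm above the bench when screw_lift is 0. The knob is gripped here from above, across any diameter.
- screw_turn (a joint): Turn of the screw in rad, near 0 at the start, growing counter-clockwise seen from above (backward). Light friction (0.03 N m); stays where it is left. Turned backward the screw climbs and then drops somewhere 1 to 2.6 rad from the start, each time elsewhere. After the drop, turning forward takes it under the lip of the thread and down; turning on backward makes it climb again.
- screw_lift (a joint): Height of the screw in m, upward positive, -0.0145 to 0.0095; a spring presses it down with about 3 N. Starts at about 0.005 to 0.007, climbs to 0.008 when turned backward, drops to about 0, then sinks 0.008 with each forward turn. Fingers that grip the knob firmly can hold it up at the drop, so that it falls only when they let go.
- tube_rack: Bystander: loose white wire rack, 220 x 70 mm, 62 mm high, with a row of seven capped tubes reaching 111 mm. Origin: centre of its underside, length along x.
- slide_case: Bystander: loose closed green slide case, 102 x 87 x 34 mm. Origin: centre of its underside.
- reagent: Bystander: loose amber jar with a blue cap, 56 mm across, 110 mm high. Origin: centre of its underside.
Mind the look-alikes: they are no part of the job. Leave any purple or yellow look-alike of the adapter alone.

How it is judged:
By the outcome, as a careful person would: the job done as asked, in the order asked, and still so for the second after the job is handed in, while the arm keeps its last pose, push and grip.
It also fails if it takes over 70 s, if anything falls off the work surface, if the arm or the gripper's body presses on something with over 40 N, if the wrist force passes 120 N, or if a joint passes its speed limit or range.

## Working session

There is one attempt and no reset: what is moved stays moved. The work goes in short steps, Python scripts to look and compute and a tool call to move; the robot and the scene stay as the last step left them, time stands still between calls to the robot, and variables do not carry over. Pictures are saved under pics/ and viewed, about 8 in all and at most 12, crops included, and the job is handed in when it is done.

Besides the shell and the picture viewer there is one more tool, called after "Call:" by a JSON object that holds its "method" and its "body", one argument or row to a line. servo_tool: Moves the arm, as the interface text tells. Its arguments: {"type":"object","properties":{"targets":{"type":"array"},"fingers":{"type":"number"}},"required":["targets"]}

```bash
mkdir -p pics; cat > h.py <<'E'
import numpy as np, cv2
from scipy.spatial.transform import Rotation as R
from station import ctrl, imaging, nets
def rot(a):
    a=np.array(a,float)
    return R.from_quat(a).as_matrix() if a.shape==(4,) else a
def ray(cam,row,col,m=None):
    m=m or imaging.camera_model(cam)
    u=np.array([(col-m['cx'])/m['fx'],(row-m['cy'])/m['fy']])
    if cam=='wrist':
        r=np.hypot(*u); d=np.array([*(u/r*np.sin(r) if r>0 else u),np.cos(r)])
    else: d=np.array([*u,1.])
    return np.array(m['xyz'],float), rot(m['attitude'])@d
def at_z(cam,row,col,z,m=None):
    o,d=ray(cam,row,col,m); return o+d*(z-o[2])/d[2]
def save(im,n): cv2.imwrite('pics/'+n,cv2.cvtColor(im,cv2.COLOR_RGB2BGR))
E
python3 - <<'E'
from h import *
print(ctrl.sense())
for c in ['scene','top']:
    print(imaging.camera_model(c))
    save(imaging.grab_frame(c),c+'0.png')
    for t in ['screw','adapter','knob_center','tube_rack','reagent','slide_case']:
        for d in nets.find_in(c,t)[:3]:
            print(c,t,round(d['confidence'],2),np.round(d['location']),np.round(at_z(c,*d['location'],.097 if t in('screw','knob_center') else .05),3))
E
```

```text
{'time': 0.0, 'joint_positions': array([ 1.16771031e+00,  3.78064638e-01,  7.96521536e-02,  1.27437826e+00,
       -1.02372265e-05,  1.46052111e+00]), 'dq': array([ 8.68569983e-04, -1.40959388e-03, -1.56149634e-03,  5.65518885e-05,
        8.27160650e-04,  5.32701351e-04]), 'effort': array([-9.06084879e-04, -4.63602591e+01,  2.69876486e+01,  2.06637208e-02,
       -3.72632178e-05,  5.70954164e-07]), 'eef_pos': array([0.16570381, 0.54994362, 0.23037012]), 'eef_rot': array([ 1.45882863e-01,  9.89301368e-01, -9.65837389e-04, -2.48211717e-04]), 'wrist_force': array([-0.14548087, -0.46205189,  0.21234236]), 'torque': array([-0.0207271 , -0.03019717,  0.03372792]), 'width': 1.0025377424442263}
{'fx': 472.8715764945413, 'fy': 472.8715764945413, 'cx': 321.88351113869, 'cy': 234.38345120789043, 'xyz': array([0.82566749, 0.50305542, 0.86216229]), 'attitude': array([ 0.24069377,  0.91696917, -0.30781607, -0.08051909])}
scene screw 0.67 [248. 355.] [0.502 0.06  0.097]
scene screw 0.59 [318. 232.] [0.775 0.083 0.097]
scene screw 0.56 [137. 376.] [ 0.285 -0.192  0.097]
scene adapter 0.92 [162. 362
[... 758 characters left out ...]
62443, -0.01626807,  0.018018  ])}
top screw 0.86 [127. 272.] [0.766 0.078 0.097]
top screw 0.76 [364. 412.] [ 0.279 -0.201  0.097]
top screw 0.59 [256. 286.] [0.498 0.051 0.097]
top adapter 0.78 [244. 284.] [0.526 0.059 0.05 ]
top adapter 0.66 [349. 405.] [ 0.303 -0.196  0.05 ]
top adapter 0.64 [123. 270.] [0.787 0.087 0.05 ]
top knob_center 0.87 [369. 416.] [ 0.269 -0.211  0.097]
top knob_center 0.84 [123. 267.] [0.773 0.089 0.097]
top knob_center 0.79 [254. 285.] [0.502 0.052 0.097]
top tube_rack 0.64 [272. 152.] [0.468 0.34  0.05 ]
top reagent 0.62 [184. 446.] [ 0.652 -0.288  0.05 ]
top slide_case 0.95 [249. 462.] [ 0.512 -0.319  0.05 ]
top slide_case 0.45 [272. 151.] [0.468 0.341 0.05 ]
```

View pics/top0.png

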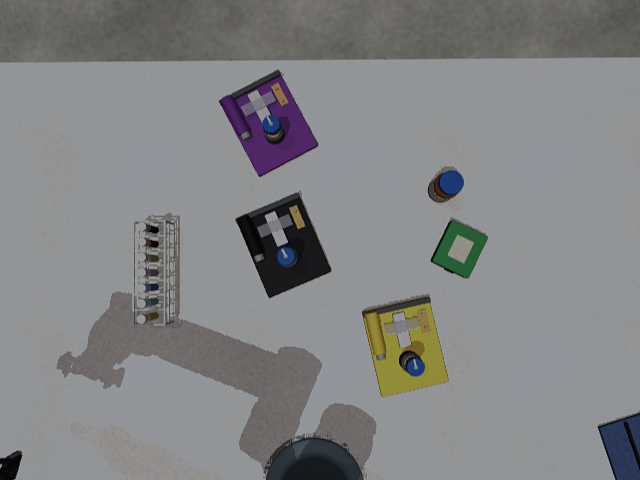

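View pics/scene0.png

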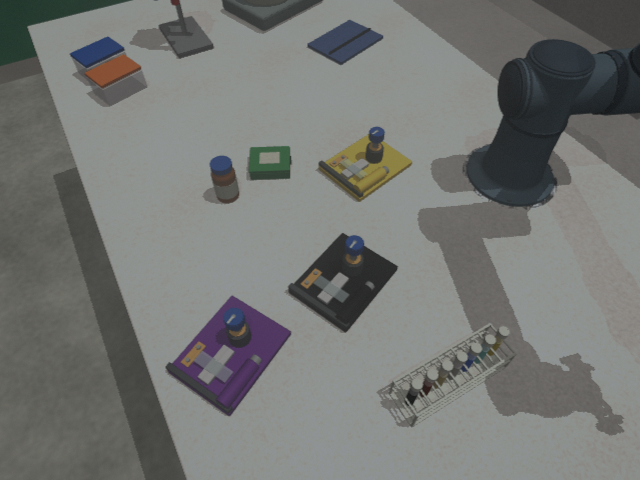

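The black adapter's knob shows at (row 256, col 287) in top and (245, 354) in scene, so it sits near (0.50, 0.05). The purple and yellow adapters are the look-alikes. The rack is at y≈0.34 and stays below my path at z 0.23. I'm moving above the knob.

Call:
{"method": "servo_tool", "body": {
  "targets": [
    [[-0.5, -0.4, 0, 0, 0, 0], [-0.85, -0.7, 0, 0, 0, 0], [-0.85, -0.7, 0, 0, 0, 0], [-0.85, -0.7, 0, 0, 0, 0], [-0.85, -0.7, 0, 0, 0, 0], [-0.85, -0.7, 0, 0, 0, 0], [-0.85, -0.7, 0, 0, 0, 0], [-0.85, -0.7, 0, 0, 0, 0], [-0.85, -0.7, 0, 0, 0, 0], [-0.85, -0.7, 0, 0, 0, 0]]
  ],
  "fingers": 85
}}

```text
time: 1.53
eef_pos: [0.3427, 0.2862, 0.2316]
eef_rot: [0.146, 0.989, 0.0, 0.0]
wrist_force: [0.4, 0.1, 0.2]
width: 0.995
```

Call:
{"method": "servo_tool", "body": {
  "targets": [
    [[-0.85, -0.7, 0, 0, 0, 0], [-0.85, -0.7, 0, 0, 0, 0], [-0.85, -0.7, 0, 0, 0, 0], [-0.85, -0.7, 0, 0, 0, 0], [-0.85, -0.7, 0, 0, 0, 0], [-0.85, -0.7, 0, 0, 0, 0], [-0.85, -0.7, 0, 0, 0, 0], [-0.85, -0.7, 0, 0, 0, 0], [-0.5, -0.4, 0, 0, 0, 0], [0, 0, 0, 0, 0, 0]]
  ]
}}

```text
time: 2.37
eef_pos: [0.5021, 0.0488, 0.2312]
eef_rot: [0.148, 0.989, -0.0, 0.001]
wrist_force: [0.2, -0.4, 0.7]
width: 0.995
```

```bash
python3 - <<'E'
from h import *
s=ctrl.sense(); print(s['time'],s['eef_pos'],s['joint_positions'],s['wrist_force'])
m=imaging.camera_model('wrist'); im=imaging.grab_frame('wrist'); save(im,'w1.png'); print(m)
for d in nets.masks_of('wrist','knob_center')[:3]:
    print(d['confidence'],d['location'],d['region'].sum(),at_z('wrist',*d['location'],.097,m))
rays=[]
for c,px in (('scene',(247,354)),('top',(256,287))): print(at_z(c,*px,.1))
E
```

```text
2.3667 [0.50213117 0.04881992 0.23121069] [-2.81646621e-02  2.32405126e-01 -1.20138682e-01  1.21650395e+00
 -1.15532080e-03  2.69276286e-01] [ 0.19009501 -0.39069364  0.68875987]
{'fx': 371.64829954431775, 'fy': 371.64829954431775, 'cx': 323.302011046565, 'cy': 235.81412936202005, 'xyz': array([0.43417454, 0.06909064, 0.37398652]), 'attitude': array([0.79575842, 0.58860586, 0.08455729, 0.11472464])}
0.95 [87.2, 11.7] 1004 [ 0.28293399 -0.19670013  0.097     ]
0.85 [216.8, 326.6] 2049 [0.49824352 0.05197518 0.097     ]
[0.50291714 0.05917434 0.1       ]
[0.49868416 0.04884476 0.1       ]
```

View pics/w1.png

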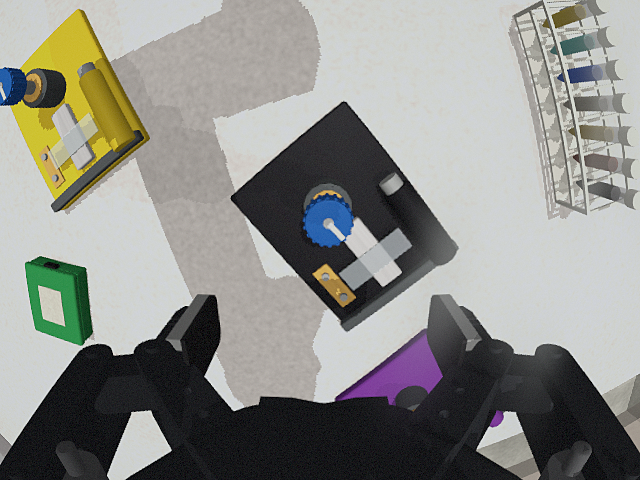

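The wrist picture shows the black adapter's knob top centred near (row 221, col 328), with the white line running outward to (238, 343). Next I compute the offset to the knob in tool axes.

```bash
cat >> h.py <<'E'
def knob(ztop,near=None,name=None):
    "blue knob blob in wrist picture: centre at mid knob height, tool-frame offset; white-line angle"
    s=ctrl.sense(); m=imaging.camera_model('wrist'); im=imaging.grab_frame('wrist')
    if name: save(im,name)
    hsv=cv2.cvtColor(im,cv2.COLOR_RGB2HSV)
    b=cv2.inRange(hsv,(95,120,50),(120,255,255))
    n,l,st,c=cv2.connectedComponentsWithStats(cv2.morphologyEx(b,cv2.MORPH_CLOSE,np.ones((9,9))))
    best=None
    for i in range(1,n):
        if st[i,4]>300:
            p=at_z('wrist',c[i][1],c[i][0],ztop,m)
            e=np.hypot(*(p[:2]-np.array([.499,.051])))
            if best is None or e<best[0]: best=(e,i,p)
    if best is None: return print('no knob')
    e,i,p=best; x,y,w,h=st[i,:4]
    cnt=cv2.findContours((l==i).astype('uint8'),cv2.RETR_EXTERNAL,cv2.CHAIN_APPROX_NONE)[0][0][:,0]
    q=np.array([at_z('wrist',v,u,ztop,m)[:2] for u,v in cnt]); 
    (cc,r)=cv2.minEnclosingCircle((q*1000).astype(np.float32))
    T=rot(s['eef_rot']); print('blob',p[:2].round(4),'circ mm',np.round(cc,1),round(r,1),'box',x,y,w,h,
     'off tool mm',(T.T@(np.array([cc[0]/1000,cc[1]/1000,.097])-s['eef_pos'])*1000).round(1),'tcp',s['eef_pos'].round(4),'yaw',np.degrees(np.arctan2(T[1,0],T[0,0])).round(1))
E
python3 - <<'E'
from h import *
knob(.108)
E
```

```text
blob [0.4984 0.0526] circ mm [498.8  52.6] 20.3 box 300 198 51 54 off tool mm [  1.2   0.6 134.2] tcp [0.4998 0.0516 0.2312] yaw 163.1
```

Call:
{"method": "servo_tool", "body": {
  "targets": [
    [[0.04, 0.02, 0.6, 0, 0, 0], [0, 0, 0.8, 0, 0, 0], [0, 0, 0.8, 0, 0, 0], [0, 0, 0.8, 0, 0, 0], [0, 0, 0.8, 0, 0, 0], [0, 0, 0.6, 0, 0, 0], [0, 0, 0.4, 0, 0, 0], [0, 0, 0.35, 0, 0, 0], [0, 0, 0, 0, 0, 0], [0, 0, 0, 0, 0, 0]]
  ],
  "fingers": 60
}}

```text
time: 3.35
eef_pos: [0.4976, 0.054, 0.0767]
eef_rot: [0.145, 0.989, 0.0, -0.001]
wrist_force: [-0.2, -0.4, -0.2]
width: 0.704
```

```bash
python3 - <<'E'
from h import *
knob(.108,name='w2.png')
E
```

```text
blob [0.4937 0.0541] circ mm [495.5  53.1] 22.7 box 269 276 107 110 off tool mm [  1.8  -1.5 -20.3] tcp [0.4976 0.054  0.0767] yaw 163.3
```

View pics/w2.png

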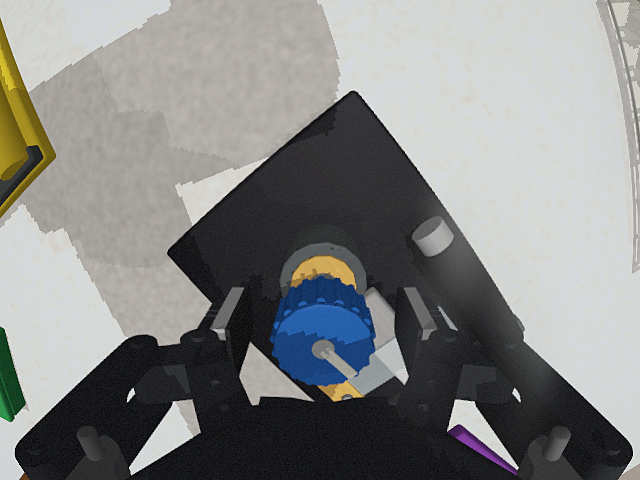

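The knob top is centred near (345, 323) between the pads (columns 232 and 418). The white line points down-right.

```bash
python3 - <<'E'
from h import *
s=ctrl.sense();T=rot(s['eef_rot'])
p=at_z('wrist',345,323,.108);print(p,(T.T@(p-s['eef_pos'])*1000).round(1),s['joint_positions'][5])
p2=at_z('wrist',375,351,.108);d=p2-p;print('line az',np.degrees(np.arctan2(d[1],d[0])))
E
```

```text
[0.50078847 0.05238312 0.108     ] [ -2.6  -0.7 -30.7] 0.2721009867258356
line az 20.51702994541138
```

Call:
{"method": "servo_tool", "body": {
  "targets": [
    [[-0.05, -0.03, 0, 0, 0, 0], [0, 0, 0, 0, 0, 0], [0, 0, 0, 0, 0, 0], [0, 0, 0, 0, 0, 0], [0, 0, 0, 0, 0, 0], [0, 0, 0, 0, 0, 0]]
  ],
  "fingers": 30
}}

```text
time: 3.9
eef_pos: [0.5013, 0.0526, 0.078]
eef_rot: [0.146, 0.989, 0.001, 0.001]
wrist_force: [1.1, 5.0, 5.7]
width: 0.4
```

Call:
{"method": "servo_tool", "body": {
  "targets": [
    [[0, 0, 0, 0, 0, -0.5], [0, 0, 0, 0, 0, -1], [0, 0, 0, 0, 0, -1], [0, 0, 0, 0, 0, -1], [0, 0, 0, 0, 0, -1], [0, 0, 0, 0, 0, -1], [0, 0, 0, 0, 0, -1], [0, 0, 0, 0, 0, -1], [0, 0, 0, 0, 0, -1], [0, 0, 0, 0, 0, 0]]
  ]
}}

```text
time: 4.73
eef_pos: [0.5013, 0.0536, 0.0779]
eef_rot: [-0.225, 0.974, 0.002, 0.002]
wrist_force: [0.2, 8.0, 6.4]
width: 0.403
```

```bash
python3 - <<'E'
from h import *
s=ctrl.sense();print(s['joint_positions'],s['wrist_force'],s['torque'],s['eef_pos'])
for c in('wrist','top'): save(imaging.grab_frame(c),c+'3.png')
w=cv2.imread('pics/wrist3.png')[200:440,200:440];t=cv2.imread('pics/top3.png')[210:300,240:330]
cv2.imwrite('pics/c3.png',np.hstack([cv2.resize(w,(400,400)),cv2.resize(t,(400,400))]))
E
```

```text
[-0.02229283  0.33773761 -0.39570463  0.83462909  0.00459489 -0.47530048] [0.22262417 8.04374655 6.35587139] [ 1.4159896  -0.0024087  -0.04780544] [0.50125037 0.05356757 0.07788574]
```

View pics/c3.png

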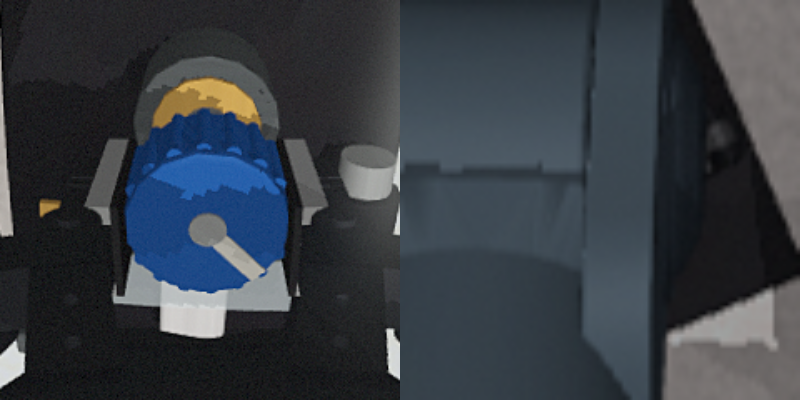

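The knob turned with the jaws (0.75 rad so far). From here I go in small steps and watch the vertical force for the drop.

Call:
{"method": "servo_tool", "body": {
  "targets": [
    [[0, 0, 0, 0, 0, -1], [0, 0, 0, 0, 0, -1], [0, 0, 0, 0, 0, -1], [0, 0, 0, 0, 0, 0]]
  ]
}}

```text
time: 5.17
eef_pos: [0.5009, 0.0539, 0.0765]
eef_rot: [-0.35, 0.937, 0.002, 0.002]
wrist_force: [4.9, 8.5, -6.2]
width: 0.399
```

Call:
{"method": "servo_tool", "body": {
  "targets": [
    [[0, 0, 0, 0, 0, -1], [0, 0, 0, 0, 0, -1], [0, 0, 0, 0, 0, 0]]
  ]
}}

```text
time: 5.42
eef_pos: [0.5007, 0.0541, 0.0766]
eef_rot: [-0.43, 0.903, 0.002, 0.002]
wrist_force: [3.2, 8.9, -4.1]
width: 0.4
```

Call:
{"method": "servo_tool", "body": {
  "targets": [
    [[0, 0, 0, 0, 0, -1], [0, 0, 0, 0, 0, -1], [0, 0, 0, 0, 0, 0]]
  ]
}}

```text
time: 5.67
eef_pos: [0.5005, 0.0542, 0.0766]
eef_rot: [-0.507, 0.862, 0.002, 0.002]
wrist_force: [3.1, 9.3, -3.4]
width: 0.401
```

The vertical force flipped from +6.4 to −6 N about 1 rad in, so the thread support is gone and the fingers are holding the knob up. I'm releasing it to let it fall, then looking.

Call:
{"method": "servo_tool", "body": {
  "targets": [
    [[0, 0, 0, 0, 0, 0], [0, 0, 0, 0, 0, 0], [0, 0, 0, 0, 0, 0], [0, 0, 0, 0, 0, 0]]
  ],
  "fingers": 50
}}

```text
time: 6.0
eef_pos: [0.4998, 0.0512, 0.0768]
eef_rot: [-0.505, 0.863, -0.0, -0.0]
wrist_force: [0.3, -0.4, 0.1]
width: 0.584
```

```bash
python3 - <<'E'
from h import *
s=ctrl.sense();print(s['joint_positions'],s['wrist_force'],s['eef_pos'],s['width'])
for c in('wrist','scene'): save(imaging.grab_frame(c),c+'4.png')
w=cv2.imread('pics/wrist4.png')[200:440,200:440]
t=cv2.imread('pics/scene4.png')[200:300,300:400]
cv2.imwrite('pics/c4.png',np.hstack([cv2.resize(w,(400,400)),cv2.resize(t,(400,400))]))
E
```

```text
[-2.38692075e-02  3.38663795e-01 -3.97597857e-01  8.34735875e-01
 -6.96863867e-04 -1.08322227e+00] [ 0.2798346  -0.41456324  0.07533935] [0.49984449 0.0511683  0.0767877 ] 0.5835238065940569
```

View pics/c4.png

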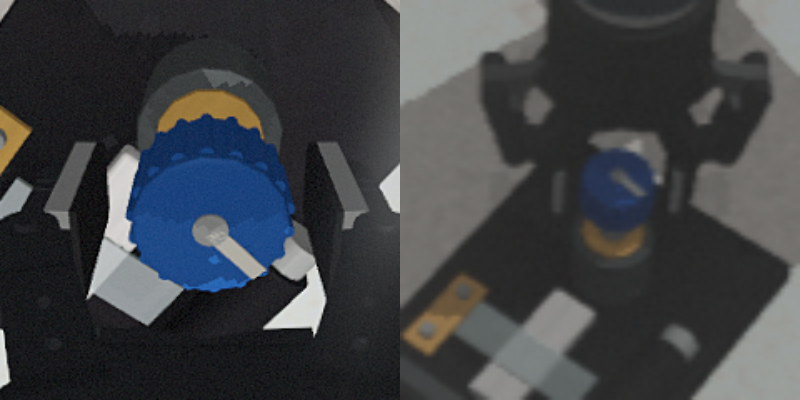

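The knob looks free, but I can't judge the drop by eye. The scene camera is fixed, so I'll measure the knob's blob shift there.

```bash
cat >> h.py <<'E'
def sceneblob(im):
    c=im[200:300,310:400]; b=cv2.inRange(cv2.cvtColor(c,cv2.COLOR_BGR2HSV),(105,110,30),(125,255,255))
    n,l,st,ce=cv2.connectedComponentsWithStats(cv2.morphologyEx(b,cv2.MORPH_CLOSE,np.ones((5,5)))); i=1+np.argmax(st[1:,4])
    return st[i],ce[i]+[310,200]
E
python3 - <<'E'
from h import *
for f in('scene0','scene4'): print(f,*sceneblob(cv2.imread(f'pics/{f}.png')))
m=imaging.camera_model('scene');T=rot(m['attitude'])
for z in(.085,.091,.093,.099):
    v=T.T@(np.array([.499,.0526,z])-m['xyz']); print(z,m['cx']+m['fx']*v[0]/v[2],m['cy']+m['fy']*v[1]/v[2])
a,b=[cv2.imread(f'pics/{f}.png')[210:290,315:395] for f in('scene0','scene4')]
cv2.imwrite('pics/c5.png',np.hstack([cv2.resize(a,(400,400),interpolation=cv2.INTER_CUBIC),cv2.resize(b,(400,400),interpolation=cv2.INTER_CUBIC)]))
E
```

```text
scene0 [ 36  36  18  14 189] [354.46560847 242.23809524]
scene4 [ 36  38  17  17 235] [354.45106383 245.83404255]
0.085 353.5368280326819 248.24267259865826
0.091 353.69498862648607 246.50802097969617
0.093 353.74806405408333 245.9259077352131
0.099 353.90836865579433 244.16774136648212
```

View pics/c5.png

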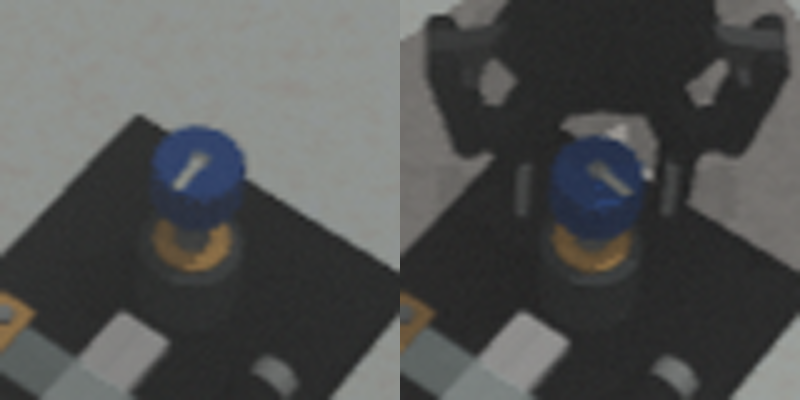

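Confirmed: the knob is about 2 px (≈6–7 mm) lower than at the start and the bare shank is hidden, so it has dropped. I'm re-centring using the gripped position, regripping 6 mm lower, and turning forward while descending with the thread.

Call:
{"method": "servo_tool", "body": {
  "targets": [
    [[-0.1, 0.03, 0.1, 0, 0, 0], [0, 0, 0.1, 0, 0, 0], [0, 0, 0, 0, 0, 0]]
  ]
}}

```text
time: 6.35
eef_pos: [0.5002, 0.0548, 0.0701]
eef_rot: [-0.506, 0.863, 0.0, -0.0]
wrist_force: [-0.3, 0.1, -0.1]
width: 0.591
```

Call:
{"method": "servo_tool", "body": {
  "targets": [
    [[0, 0, 0, 0, 0, 0], [0, 0, 0, 0, 0, 0], [0, 0, 0, 0, 0, 0], [0, 0, 0, 0, 0, 0], [0, 0, 0, 0, 0, 0]]
  ],
  "fingers": 30
}}

```text
time: 6.77
eef_pos: [0.5007, 0.0546, 0.0708]
eef_rot: [-0.505, 0.863, -0.0, -0.0]
wrist_force: [-0.6, -0.2, -0.0]
width: 0.403
```

Call:
{"method": "servo_tool", "body": {
  "targets": [
    [[0, 0, 0.004, 0, 0, 1], [0, 0, 0.004, 0, 0, 1], [0, 0, 0.004, 0, 0, 1], [0, 0, 0.004, 0, 0, 1], [0, 0, 0.004, 0, 0, 1], [0, 0, 0.004, 0, 0, 1], [0, 0, 0.004, 0, 0, 1], [0, 0, 0.004, 0, 0, 1], [0, 0, 0.004, 0, 0, 1], [0, 0, 0, 0, 0, 0]]
  ]
}}

```text
time: 7.6
eef_pos: [0.5014, 0.0537, 0.0699]
eef_rot: [-0.136, 0.991, -0.001, 0.001]
wrist_force: [1.5, -4.5, -0.4]
width: 0.404
```

Call:
{"method": "servo_tool", "body": {
  "targets": [
    [[0, 0, 0.004, 0, 0, 1], [0, 0, 0.004, 0, 0, 1], [0, 0, 0.004, 0, 0, 1], [0, 0, 0.004, 0, 0, 1], [0, 0, 0.004, 0, 0, 1], [0, 0, 0.004, 0, 0, 1], [0, 0, 0.004, 0, 0, 1], [0, 0, 0.004, 0, 0, 1], [0, 0, 0.004, 0, 0, 1], [0, 0, 0.004, 0, 0, 1]]
  ]
}}

```text
time: 8.43
eef_pos: [0.5012, 0.0524, 0.0688]
eef_rot: [0.296, 0.955, -0.002, 0.001]
wrist_force: [0.8, -8.4, -0.5]
width: 0.408
```

Call:
{"method": "servo_tool", "body": {
  "targets": [
    [[0, 0, 0.004, 0, 0, 1], [0, 0, 0.004, 0, 0, 1], [0, 0, 0.004, 0, 0, 1], [0, 0, 0.004, 0, 0, 1], [0, 0, 0.004, 0, 0, 1], [0, 0, 0.004, 0, 0, 1], [0, 0, 0.004, 0, 0, 1], [0, 0, 0.004, 0, 0, 1], [0, 0, 0.004, 0, 0, 1], [0, 0, 0.004, 0, 0, 1]]
  ]
}}

```text
time: 9.27
eef_pos: [0.5001, 0.0517, 0.0674]
eef_rot: [0.672, 0.74, -0.003, 0.002]
wrist_force: [-2.2, -10.5, 2.0]
width: 0.398
```

Call:
{"method": "servo_tool", "body": {
  "targets": [
    [[0, 0, 0.004, 0, 0, 1], [0, 0, 0.004, 0, 0, 1], [0, 0, 0.004, 0, 0, 1], [0, 0, 0.004, 0, 0, 1], [0, 0, 0.004, 0, 0, 1], [0, 0, 0.004, 0, 0, 1], [0, 0, 0.004, 0, 0, 1], [0, 0, 0.004, 0, 0, 1], [0, 0, 0, 0, 0, 0], [0, 0, 0, 0, 0, 0]]
  ]
}}

```text
time: 10.1
eef_pos: [0.499, 0.052, 0.0663]
eef_rot: [0.884, 0.468, -0.003, 0.002]
wrist_force: [-3.5, -9.8, 3.8]
width: 0.405
```

```bash
python3 - <<'E'
from h import *
s=ctrl.sense();print(s['joint_positions'],s['wrist_force'],s['eef_pos'],s['width'])
for c in('wrist','scene'): save(imaging.grab_frame(c),c+'6.png')
print(*sceneblob(cv2.imread('pics/scene6.png')))
w=cv2.imread('pics/wrist6.png')[200:440,200:440];w4=cv2.imread('pics/wrist4.png')[200:440,200:440]
cv2.imwrite('pics/c6.png',np.hstack([cv2.resize(w4,(400,400)),cv2.resize(w,(400,400))]))
E
```

```text
[-0.01887258  0.35130263 -0.41041647  0.81195705 -0.00624033  2.14966339] [-3.52054749 -9.83162722  3.83814752] [0.49898226 0.05195387 0.06625254] 0.404947332423246
[ 36  39  17  19 203] [354.15763547 246.99014778]
```

View pics/c6.png

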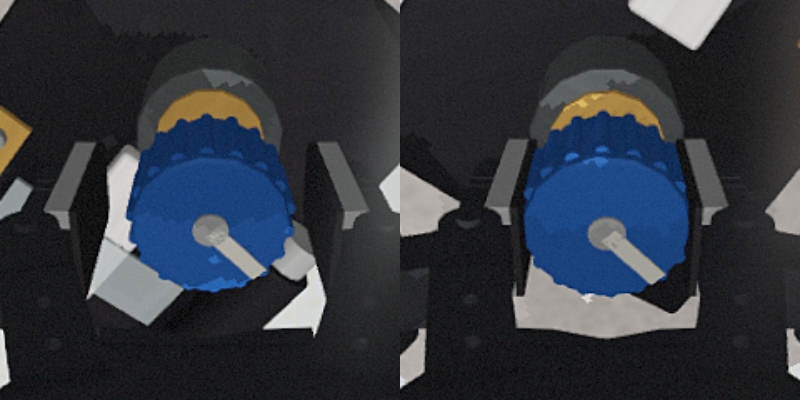

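No slip: the white line keeps the same place in the jaws after about 185° forward. I'm releasing, winding the wrist back 180°, and regripping for the rest.

Call:
{"method": "servo_tool", "body": {
  "targets": [
    [[0, 0, 0, 0, 0, 0], [0, 0, 0, 0, 0, 0], [0, 0, 0, 0, 0, 0], [0, 0, 0, 0, 0, 0], [0, 0, 0, 0, 0, -1], [0, 0, 0, 0, 0, -1], [0, 0, 0, 0, 0, -1], [0, 0, 0, 0, 0, -1], [0, 0, 0, 0, 0, -1], [0, 0, 0, 0, 0, -1]]
  ],
  "fingers": 54
}}

```text
time: 11.03
eef_pos: [0.5008, 0.0551, 0.0664]
eef_rot: [0.731, 0.682, 0.0, -0.0]
wrist_force: [-0.7, 0.2, -0.5]
width: 0.631
```

Call:
{"method": "servo_tool", "body": {
  "targets": [
    [[0, 0, 0, 0, 0, -1], [0, 0, 0, 0, 0, -1], [0, 0, 0, 0, 0, -1], [0, 0, 0, 0, 0, -1], [0, 0, 0, 0, 0, -1], [0, 0, 0, 0, 0, -1], [0, 0, 0, 0, 0, -1], [0, 0, 0, 0, 0, -1], [0, 0, 0, 0, 0, -1], [0, 0, 0, 0, 0, -1]]
  ]
}}

```text
time: 11.87
eef_pos: [0.5007, 0.0551, 0.0664]
eef_rot: [0.374, 0.927, 0.0, -0.0]
wrist_force: [-0.4, -0.3, -0.6]
width: 0.638
```

Call:
{"method": "servo_tool", "body": {
  "targets": [
    [[0, 0, 0, 0, 0, -1], [0, 0, 0, 0, 0, -1], [0, 0, 0, 0, 0, -1], [0, 0, 0, 0, 0, -1], [0, 0, 0, 0, 0, -1], [0, 0, 0, 0, 0, -1], [0, 0, 0, 0, 0, -1], [0, 0, 0, 0, 0, -1], [0, 0, 0, 0, 0, -1], [0, 0, 0, 0, 0, -1]]
  ]
}}

```text
time: 12.7
eef_pos: [0.5008, 0.0551, 0.0664]
eef_rot: [-0.053, 0.999, 0.0, 0.0]
wrist_force: [-0.4, 0.4, 0.7]
width: 0.634
```

Call:
{"method": "servo_tool", "body": {
  "targets": [
    [[0, 0, 0, 0, 0, -1], [0, 0, 0, 0, 0, -1], [0, 0, 0, 0, 0, -1], [0, 0, 0, 0, 0, -1], [0, 0, 0, 0, 0, -1], [0, 0, 0, 0, 0, -1], [0, 0, 0, 0, 0, -1], [0, 0, 0, 0, 0, -1], [0, 0, 0, 0, 0, -1], [0, 0, 0, 0, 0, -1]]
  ]
}}

```text
time: 13.53
eef_pos: [0.5008, 0.0551, 0.0664]
eef_rot: [-0.47, 0.883, 0.0, 0.0]
wrist_force: [-0.5, 0.2, 0.2]
width: 0.633
```

Call:
{"method": "servo_tool", "body": {
  "targets": [
    [[0, 0, 0, 0, 0, 0], [0, 0, 0, 0, 0, 0], [0, 0, 0, 0, 0, 0]]
  ]
}}

```text
time: 13.78
eef_pos: [0.5007, 0.0549, 0.0664]
eef_rot: [-0.467, 0.884, 0.0, 0.0]
wrist_force: [0.7, -0.3, -0.0]
width: 0.633
```

```bash
python3 - <<'E'
from h import *
s=ctrl.sense();print(s['joint_positions'],s['wrist_force'],s['eef_pos'],s['width'])
save(imaging.grab_frame('wrist'),'wrist7.png')
w=cv2.imread('pics/wrist7.png')[200:440,200:440]
cv2.imwrite('pics/c7.png',cv2.resize(w,(400,400)))
E
```

```text
[-1.70140002e-02  3.51922371e-01 -4.09075694e-01  8.09646021e-01
  2.80760430e-04 -9.88239166e-01] [ 0.67832637 -0.30004013 -0.0009667 ] [0.50072242 0.05487629 0.06637488] 0.6329511531470576
```

View pics/c7.png

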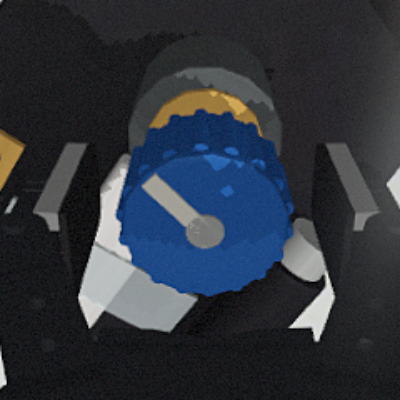

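The line now points the opposite way in the jaws, as it should after 180° of wind-back. I re-centre slightly, grip, and turn forward 185° more, for about 370° in all. The extra 10° allows for the backward overshoot past the drop.

Call:
{"method": "servo_tool", "body": {
  "targets": [
    [[0.04, -0.03, 0, 0, 0, 0], [0, 0, 0, 0, 0, 0], [0, 0, 0, 0, 0, 0], [0, 0, 0, 0, 0, 0], [0, 0, 0, 0, 0, 0], [0, 0, 0, 0, 0, 0], [0, 0, 0, 0, 0, 0]]
  ],
  "fingers": 30
}}

```text
time: 14.42
eef_pos: [0.5002, 0.0535, 0.0664]
eef_rot: [-0.467, 0.884, 0.0, -0.0]
wrist_force: [-4.0, 1.6, 5.5]
width: 0.402
```

Call:
{"method": "servo_tool", "body": {
  "targets": [
    [[0, 0, 0.004, 0, 0, 1], [0, 0, 0.004, 0, 0, 1], [0, 0, 0.004, 0, 0, 1], [0, 0, 0.004, 0, 0, 1], [0, 0, 0.004, 0, 0, 1], [0, 0, 0.004, 0, 0, 1], [0, 0, 0.004, 0, 0, 1], [0, 0, 0.004, 0, 0, 1], [0, 0, 0.004, 0, 0, 1], [0, 0, 0.004, 0, 0, 1]]
  ]
}}

```text
time: 15.25
eef_pos: [0.5005, 0.0531, 0.0652]
eef_rot: [-0.048, 0.999, -0.0, -0.0]
wrist_force: [-2.8, 0.6, 4.1]
width: 0.4
```

Call:
{"method": "servo_tool", "body": {
  "targets": [
    [[0, 0, 0.004, 0, 0, 1], [0, 0, 0.004, 0, 0, 1], [0, 0, 0.004, 0, 0, 1], [0, 0, 0.004, 0, 0, 1], [0, 0, 0.004, 0, 0, 1], [0, 0, 0.004, 0, 0, 1], [0, 0, 0.004, 0, 0, 1], [0, 0, 0.004, 0, 0, 1], [0, 0, 0.004, 0, 0, 1], [0, 0, 0.004, 0, 0, 1]]
  ]
}}

```text
time: 16.08
eef_pos: [0.5003, 0.0527, 0.0638]
eef_rot: [0.379, 0.925, -0.001, -0.0]
wrist_force: [-4.6, 1.5, 7.6]
width: 0.408
```

Call:
{"method": "servo_tool", "body": {
  "targets": [
    [[0, 0, 0.004, 0, 0, 1], [0, 0, 0.004, 0, 0, 1], [0, 0, 0.004, 0, 0, 1], [0, 0, 0.004, 0, 0, 1], [0, 0, 0.004, 0, 0, 1], [0, 0, 0.004, 0, 0, 1], [0, 0, 0.004, 0, 0, 1], [0, 0, 0.004, 0, 0, 1], [0, 0, 0.004, 0, 0, 1], [0, 0, 0.004, 0, 0, 1]]
  ]
}}

```text
time: 16.92
eef_pos: [0.4999, 0.0526, 0.0628]
eef_rot: [0.734, 0.679, -0.001, 0.0]
wrist_force: [-5.2, 0.1, 6.0]
width: 0.401
```

Call:
{"method": "servo_tool", "body": {
  "targets": [
    [[0, 0, 0.004, 0, 0, 1], [0, 0, 0.004, 0, 0, 1], [0, 0, 0.004, 0, 0, 1], [0, 0, 0.004, 0, 0, 1], [0, 0, 0.004, 0, 0, 1], [0, 0, 0.004, 0, 0, 1], [0, 0, 0.004, 0, 0, 1], [0, 0, 0, 0, 0, 0], [0, 0, 0, 0, 0, 0], [0, 0, 0, 0, 0, 0]]
  ]
}}

```text
time: 17.75
eef_pos: [0.4998, 0.0527, 0.0619]
eef_rot: [0.904, 0.428, -0.001, 0.0]
wrist_force: [-5.8, 0.4, 6.1]
width: 0.4
```

```bash
python3 - <<'E'
from h import *
s=ctrl.sense();print(s['joint_positions'],s['dq'].round(3),s['wrist_force'],s['torque'],s['eef_pos'],s['width'])
for c in('wrist','scene'): save(imaging.grab_frame(c),c+'8.png')
print(*sceneblob(cv2.imread('pics/scene8.png')))
a=cv2.imread('pics/scene8.png');w=cv2.imread('pics/wrist8.png')[200:440,200:440]
b=a[210:290,315:395]
cv2.imwrite('pics/c8.png',np.vstack([np.hstack([cv2.resize(w,(320,320)),cv2.resize(b,(320,320))]),cv2.resize(a[60:440],(640,280))]))
E
```

```text
[-2.05226555e-02  3.56372071e-01 -4.16040506e-01  7.99991003e-01
 -1.02607611e-03  2.23630924e+00] [-0.001 -0.002  0.    -0.001  0.    -0.001] [-5.75814706  0.36747274  6.05292263] [ 0.11528926  0.95350875 -0.10693147] [0.49975474 0.05273673 0.06187673] 0.40017593022406367
[ 36  40  16  17 203] [353.56157635 247.53694581]
```

View pics/c8.png

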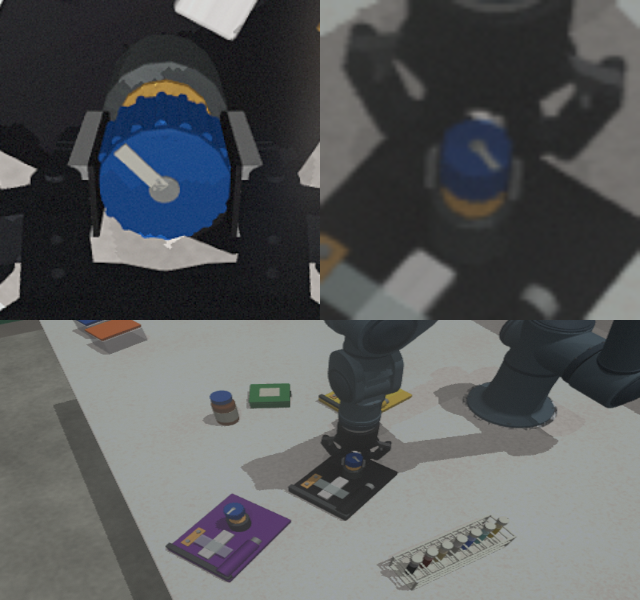

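The line points the same way as just after the drop, so a full turn is done with no slip. The knob is about 2 px lower still, the arm is at rest and gripping, and the bystanders haven't moved. Handing in.

```bash
python3 -c "
from h import *
print(ctrl.hand_in())"
```

```text
the job is handed in; nothing more can be done
None
```

The screw is started on its thread: I turned it backward until it dropped, turned it forward about 370°, and handed in at about 18 s with the arm at rest and still gripping the knob.

- **Drop:** the vertical force changed from +6 to −6 N between 0.75 and 1.0 rad backward. I had turned to about 1.36 rad before letting go. A scene picture after the release showed the knob about 2 px (6–7 mm) lower than at the start.
- **Forward turn:** I made it in two grips of about 185° each. The extra 10° allows for part of the backward turn past the drop. The white line kept its place in the jaws, so the knob did not slip, and it ended pointing as it did just after the drop.
- **Depth:** I lowered the gripper about 9 mm with the knob. The scene picture gave a further shift of 1.7–2 px, against about 2.3 px expected for 8 mm. The fingers partly hid the knob there, so that check is rough.
- **Forces:** the readings stayed below about 12 N.
- **Bystanders:** the rack, slide case and jar looked unmoved in the last scene picture, though I did not measure them.

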